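# Unstack the decoration containers into their holders

## Task

The four lidded decoration containers for the wreath workshop stand in one stack on the table. Take the stack apart from the top down, one container at a time, and set each one upright and flat on the floor of the low wooden holder that has its own outline and size, finishing each before you take the next. Never tip a container over, and leave the pine cone and the scissors where they are.

Things in the scene. Friction and masses are not known exactly. Their poses are not given: they have to be found in the camera images.
- pinpot: small round pin pot of turned wood, top of the stack: 27 mm diameter, straight-sided up to 40 mm, then a narrowing lid with a little knob, 58 mm high in all; about 0.03 kg. Origin at the centre of its underside, z up through the knob. It goes in pinpot_holder.
- hexbox: regular hexagonal box of pale wood, under the pin pot: 42 mm across flats (48.5 mm across corners), 40 mm high, about 0.07 kg. Origin at the centre of its underside, z up; its x axis is normal to one pair of flats (the other flats follow every 60 degrees). Vertical smooth sides, rigid, lid stays shut, flat top. It goes in hexbox_holder.
- tin: round steel tin, under the hexagonal box: 62 mm diameter, 40 mm high, about 0.16 kg. Origin at the centre of its underside, z up. Vertical smooth sides, rigid, lid stays shut, flat top. It goes in tin_holder.
- box: long rectangular cardboard box, bottom of the stack, standing on the table: 130 mm along its x axis, 64 mm along its y axis, 40 mm high, about 0.25 kg. Origin at the centre of its underside, z up. Vertical smooth sides, rigid, lid stays shut, flat top. It goes in box_holder.
- pinpot_holder: smallest holder, round, 43 mm inner and 53 mm outer diameter; fixed to the table; brown wood, 4 mm floor with a 5 mm high, 5 mm thick lip round it (top of lip 9 mm above the table); origin at the centre of its underside on the table, z up, so the floor lies 4 mm above the origin.
- hexbox_holder: hexagonal holder, 58 mm across flats inside and 68 mm outside, roomy enough for the hexagonal box at any turn; fixed to the table; brown wood, 4 mm floor with a 5 mm high, 5 mm thick lip round it (top of lip 9 mm above the table); origin at the centre of its underside on the table, z up, so the floor lies 4 mm above the origin. Its x axis is normal to one pair of flats.
- tin_holder: large round holder, 78 mm inner and 88 mm outer diameter; fixed to the table; brown wood, 4 mm floor with a 5 mm high, 5 mm thick lip round it (top of lip 9 mm above the table); origin at the centre of its underside on the table, z up, so the floor lies 4 mm above the origin.
- box_holder: long rectangular holder, inside 146 mm along its x axis and 80 mm along its y axis (156 x 90 mm outside); fixed to the table; brown wood, 4 mm floor with a 5 mm high, 5 mm thick lip round it (top of lip 9 mm above the table); origin at the centre of its underside on the table, z up, so the floor lies 4 mm above the origin. The box lies in it with its long side along the holder's long side, either way round.
- pinecone: bystander: a loose brown pine cone standing on end, 52 mm diameter, 62 mm high; origin at the centre of its underside. Leave it alone.
- scissors: bystander: a loose pair of craft scissors lying flat, 175 mm long, 95 mm wide over the dark green handles, 10 mm high; origin on the table near the pivot, x towards the blade tips. Leave them alone.
Things that resemble listed ones, but are neither listed nor needed, are in the scene too. There is more than one size of the box; the job needs the largest.

How it is judged:
By the outcome, as a careful person would: the job done as asked, in the order asked, and still so for the second after the job is handed in, with the robot touching nothing.
It also fails if it takes over 120 s, if anything falls off the work surface, if the arm or the gripper's body presses on something with over 40 N, if the wrist force passes 120 N, or if a joint passes its speed limit or range.

## Robot

A 6-joint arm with a two-finger parallel gripper is mounted at the origin on the work surface. World frame = base frame: x ahead of the robot, y to its left, z up, the work surface at z = 0. Lengths are in m, angles in rad, forces in N, time in s.
With the tool pointing down it reaches from about 0.35 to 0.975 m from the base axis. Payload 4.9 kg.
Tool frame: the origin (TCP) lies at the very end of the fingers, on their centre line; the grasp point (between the pads) lies 19 mm behind it (ctrl.grip_point_offset is the distance from the TCP to the grasp point, in m); z points along the fingers, y is the line along which they close (so a half turn about z gives the same grasp; the last joint's range is limited). The gripper opens to 85 mm and grips with 20 to 120 N. Pads are 22 mm wide; open, the fingers measure 114 mm over their backs; the gripper's body (76 mm by 85 mm) begins 54 mm behind the grasp point. The pads swing forward as they close: fully open they stand 13 mm farther back than shut.
Start: joints at [0.989, 0.053, 1.613, -0, 1.476, -0.119], TCP at [0.279, 0.559, 0.231] pointing down, gripper open.
Joint ranges: [-3.01, 3.01], [-1.01, 2.22], [0.06, 2.58], [-1.02, 4.17], [0.09, 2.62], [-3.14, 3.14]. Speed limits (rad/s): [2.57, 2.57, 3.14, 3.14, 3.14, 3.14].

## Interface

Orientations are given as a rotation vector (axis times angle).
In Python, from station import ctrl gives the robot as it stands.
- The arm moves only by the tool send_rows, never from a script. Its argument "rows" is a list of rows, each a list of 3 entries, a list of its own where there are three numbers: the finger opening in cm, from 0 to 8.54, then the shift along the tool's x, y, z in cm, then the turn about the tool's z in degrees. A call has 1 to 10 rows; each row shifts and turns the commanded pose from where the row before left it, along the tool's axes as they then stand; what a row does not reach is not made up. A row lasts 1/8 s, in which the tool goes at most 62.5 mm and 10.7 degrees, less where a joint would pass 70% of its speed; a pose out of reach is approached as far as the arm can. A call with a gripper value outside its range is refused whole. The fingers move at their own pace and stop on an object; "newtons" is the grip in N (left out, the last holds). Time passes only in rows, so rows that do not move let the fingers close. It gives the time, the measured TCP pose, the force, the opening and the grip force at its end, in the units of the state.
- ctrl.get_obs(): the state, without advancing time (a new reading comes with each control period).
- ctrl.get_image(name): name is "scene" or "top" or "wrist"; returns a dict with "frame" (384x512x3 uint8, red, green, blue), "range_z" (384x512 float32, m along the optical axis (not along the pixel's ray), 0 where there is no reading), "fx", "fy", "cx", "cy" (pixels), "cam_to_world" (4x4, takes a point from camera to world coordinates). Camera axes: x right, y down, z forward; pixel columns grow to the right and rows downward; lengths in m; the calibration is good to about 2 mm. The wrist camera is an equidistant fisheye: a pixel r from the principal point sees the ray r / f radians off the axis. A picture is of the moment at which its call begins.
- ctrl.finish_job(): hands the job in; it is judged then, once.
The state is a dict: "t": time; "q": joint angles; "dq": joint speeds; "effort": joint torques, N m; "tool_pos": TCP position; "tool_rot": TCP orientation; "contact_force": force on the tool from outside, world axes, zero at the start; "wrist_torque": the same for the moment, N m; "opening": finger opening in m; "grip_force": force on a finger pad.
Only numpy, scipy, OpenCV 4.12 (cv2) and the standard library are available. Lean on these libraries where they do the work, as an engineer would, in place of code of your own. Each camera call takes 0.05 s, during which the arm holds its last target. There are 200 camera calls.

## Working session

There is one attempt and no reset: what is moved stays moved. The work goes in short steps, Python scripts to look and compute and a tool call to move; the robot and the scene stay as the last step left them, time stands still between calls to the robot, and variables do not carry over. Pictures are saved under pics/ and viewed, at most 17 in all, crops included, and the job is handed in when it is done.

Besides the shell and the picture viewer there is one more tool, called after "Request:" as a command line: name --argument value ..., lists and objects as JSON in quotes. send_rows: Moves the arm, as the interface text tells. Its arguments: {"type":"object","properties":{"rows":{"type":"array","items":{"type":"array"}},"newtons":{"type":"number"}},"required":["rows"]}

```bash
mkdir -p pics; cat > h.py <<'E'
import numpy as np, cv2, pickle
from station import ctrl
def grab(n,tag):
    d=ctrl.get_image(n); pickle.dump(d,open(f'pics/{tag}.pkl','wb'))
    cv2.imwrite(f'pics/{tag}.png',d['frame'][:,:,::-1]); return d
def load(tag): return pickle.load(open(f'pics/{tag}.pkl','rb'))
def cloud(d):
    z=d['range_z'];v,u=np.mgrid[:z.shape[0],:z.shape[1]]
    P=np.stack([(u-d['cx'])/d['fx']*z,(v-d['cy'])/d['fy']*z,z],-1)
    T=d['cam_to_world'];return P@T[:3,:3].T+T[:3,3]
E
python3 - <<'E'
from h import *
for n in('top','scene'):
    d=grab(n,n+'0'); print(n,d['fx'],d['cam_to_world'].round(3).tolist())
a=cv2.imread('pics/top0.png');cv2.imwrite('pics/top0b.png',cv2.resize(a,(800,600),interpolation=cv2.INTER_CUBIC))
o=ctrl.get_obs();print(o)
E
```

```text
top 423.42617601859257 [[0.0, -0.997, 0.083, 0.493], [-1.0, 0.001, 0.016, 0.018], [-0.017, -0.083, -0.996, 1.174], [0.0, 0.0, 0.0, 1.0]]
scene 479.4944599319142 [[0.81, 0.337, -0.48, 1.066], [0.586, -0.466, 0.663, -0.672], [-0.0, -0.819, -0.575, 0.712], [0.0, 0.0, 0.0, 1.0]]
{'t': 0.1, 'q': array([ 9.89007342e-01,  5.33309971e-02,  1.61416260e+00,  9.20740658e-06,
        1.47598765e+00, -1.19001002e-01]), 'dq': array([-4.68109373e-05, -6.07532369e-04, -4.02332727e-03, -8.66286338e-05,
        2.84375321e-04, -2.96149152e-03]), 'effort': array([ 4.19225137e-05, -3.94901419e+01, -3.71366787e+01, -1.29395589e-04,
        3.89557550e-03,  3.52295524e-05]), 'tool_pos': array([0.2787144 , 0.55878479, 0.23015752]), 'tool_rot': array([-7.20326258e-01, -3.05722092e+00,  2.78081164e-03]), 'contact_force': array([ 0.15931135, -1.09452836, -0.71544646]), 'wrist_torque': array([-0.02256744,  0.00933411, -0.01115795]), 'grip_force': 0.0, 'opening': 0.08539908417857885}
```

View pics/top0b.png

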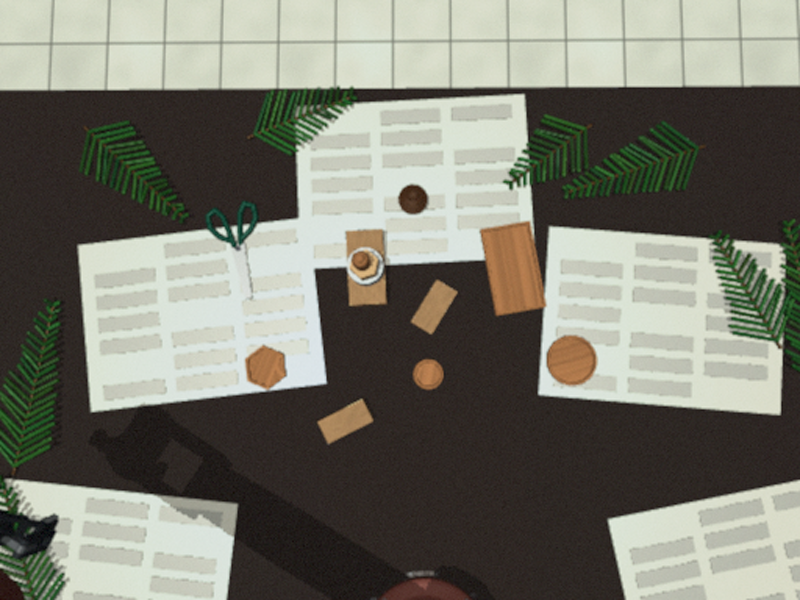

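View pics/scene0.png

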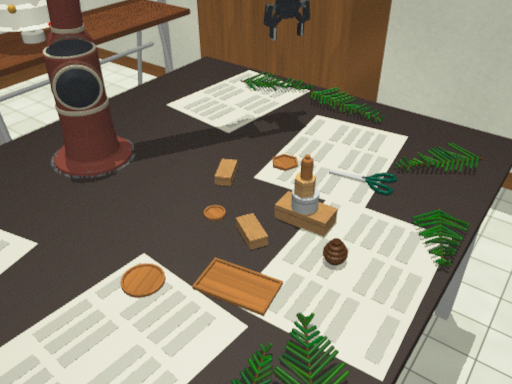

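The top picture shows the stack at (366,268), with its box spanning (347,230)–(386,305). Hex holder at (266,367), pinpot holder (428,374), tin holder (571,360), box holder (512,268), cone (413,199), scissors (238,240). Small decoy boxes lie at (434,307) and (345,421).

```bash
python3 - <<'E'
from h import *
k=512/800
d=load('top0');P=cloud(d)
z=P[...,2]
print('table z',np.median(z[(abs(P[...,0]-.45)<.05)&(abs(P[...,1])<.02)]))
def roi(c,r): 
    m=np.zeros(z.shape,bool);u,v=np.array(c)*k;m[int(v-r*k):int(v+r*k),int(u-r*k):int(u+r*k)]=1;return m
def rect(pts):
    r=cv2.minAreaRect((pts[:,:2]*1000).astype(np.float32));c=(pts[:,:2].max(0)+pts[:,:2].min(0))/2
    return np.round(r[0],1),np.round(r[1],1),round(r[2],1),'bb',(c*1000).round(1),len(pts),'z',np.median(pts[:,2]).round(4)
S=roi((366,268),60)
for lo,hi in((.03,.045),(.072,.085),(.112,.125),(.125,.165),(.165,.19)):
    print(lo,rect(P[S&(z>lo)&(z<hi)]))
for n,c,r in(('cone',(413,199),25),('d1',(434,307),35),('d2',(345,421),35)):
    print(n,rect(P[roi(c,r)&(z>.02)]))
hsv=cv2.cvtColor(d['frame'],cv2.COLOR_RGB2HSV)
for n,c,r in(('pinH',(428,374),25),('hexH',(266,367),32),('tinH',(571,360),38),('boxH',(513,268),56)):
    m=roi(c,r)&(hsv[...,0]<20)&(hsv[...,1]>90)&(hsv[...,2]>70)
    # project pixels to plane z=0.009 by colour
    v,u=np.nonzero(m);T=d['cam_to_world'];R=np.stack([(u-d['cx'])/d['fx'],(v-d['cy'])/d['fy'],np.ones(len(u))],-1)@T[:3,:3].T
    Q=T[:3,3]+R*((.007-T[2,3])/R[:,2])[:,None]
    print(n,rect(Q),'mean',(Q.mean(0)*1000).round(1),'depthz',np.median(z[m]).round(4))
E
```

```text
table z 1.173825506066729
0.03 (array([641.6,  70.6]), array([129.9, 202.6]), 89.1, 'bb', array([640.6,  69.5]), 693, 'z', np.float64(0.0388))
0.072 (array([633., 100.]), array([60.1, 60.3]), 1.8, 'bb', array([633.1, 100.1]), 172, 'z', np.float64(0.0792))
0.112 (array([630.8,  98.9]), array([45.6, 41.1]), 45.6, 'bb', array([631.6,  99.5]), 131, 'z', np.float64(0.1189))
0.125 (array([632.1,  99.8]), array([24. , 26.2]), 89.3, 'bb', array([632.1,  99.9]), 61, 'z', np.float64(0.1614))
0.165 (array([632. , 101.5]), array([20.6, 19.4]), 62.0, 'bb', array([632.3, 100.6]), 53, 'z', np.float64(0.1676))
cone (array([637.7,  20.4]), array([289.6,  49.6]), 0.1, 'bb', array([637.7,  20.6]), 276, 'z', np.float64(0.0398))
d1 (array([551.7,  -6.7]), array([ 42.6, 125.8]), 58.7, 'bb', array([552.9, -16.1]), 511, 'z', np.float64(0.0258))
d2 (array([407.5,  87.1]), array([ 55.5, 213. ]), 36.3, 'bb', array([413.3, 101.4]), 530, 'z', np.float64(0.0261))
pinH (array([452.7,  -5.1]), array([52. , 52.2]), 44.8, 'bb', array([452.7,  -5.2]), 320, 'z', np.float64(0.007)) mean [452.3  -5.3   7. ] depthz 0.004
hexH (array([464.7, 280.6]), array([65.9, 73.6]), 35.7, 'bb', array([464.8, 280.8]), 509, 'z', np.float64(0.007)) mean [464.5 280.7   7. ] depthz 0.0039
tinH (array([ 477.5, -256.4]), array([84.6, 81.6]), 90.0, 'bb', array([ 477.5, -256.4]), 783, 'z', np.float64(0.007)) mean [ 477.  -256.2    7. ] depthz 0.0037
boxH (array([ 633.3, -127.3]), array([157. , 153.3]), 10.0, 'bb', array([ 637.5, -133.6]), 1872, 'z', np.float64(0.007)) mean [ 637.4 -156.2    7. ] depthz 0.0034
```

```bash
python3 - <<'E'
from h import *
a=cv2.imread('pics/top0.png');cv2.imwrite('pics/c1.png',cv2.resize(a[140:205,200:270],None,fx=8,fy=8,interpolation=cv2.INTER_CUBIC))
E
```

```text
(no output)
```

View pics/c1.png

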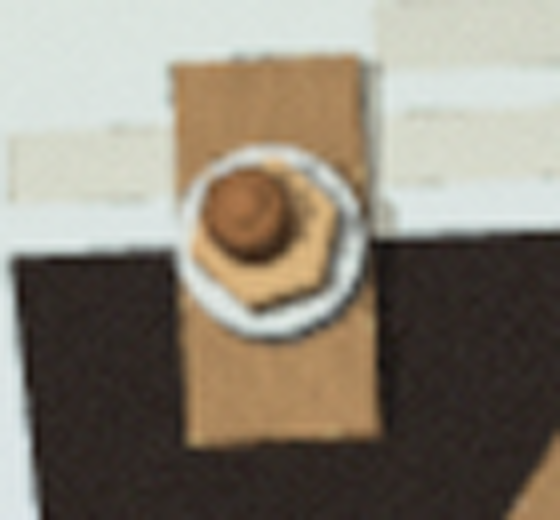

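The crop shows the pot at crop (245,213), the hexagon at about (265,236) with a corner at (262,308), and the tin at (272,243). The box corners are (172,65), (360,57), (380,437) and (187,445).

```bash
cat >> h.py <<'E'
def px2w(d,uv,z):
    T=d['cam_to_world'];uv=np.atleast_2d(np.array(uv,float))
    R=np.c_[(uv[:,0]-d['cx'])/d['fx'],(uv[:,1]-d['cy'])/d['fy'],np.ones(len(uv))]@T[:3,:3].T
    return T[:3,3]+R*((z-T[2,3])/R[:,2])[:,None]
E
python3 - <<'E'
from h import *
k=512/800
d=load('top0')
c=np.array([[172,65],[360,57],[380,437],[187,445]])/8+[200,140]-.44
B=px2w(d,c,.04);print('box',(B*1000).round(1)[:,:2].tolist(),B.mean(0),'sides',np.linalg.norm(B-np.roll(B,-1,0),axis=1),np.degrees(np.arctan2(*(B[0]-B[3]+B[1]-B[2])[[1,0]])))
# hexagon mask: fit with depth band
P=cloud(d);z=P[...,2]
S=(abs(P[...,0]-.632)<.05)&(abs(P[...,1]-.1)<.05)
Q=P[S&(z>.112)&(z<.126)][:,:2]*1000
best=[]
hull=cv2.convexHull(Q.astype(np.float32))[:,0]
print('hexhull',hull.round(0).tolist())
for u,v in np.argwhere(S&(z>.126))[:0]:pass
hsv=cv2.cvtColor(d['frame'],cv2.COLOR_RGB2HSV)
m=((hsv[...,0]<20)&(hsv[...,1]>90)&(hsv[...,2]>70)).astype(np.uint8)
n,L,st,ct=cv2.connectedComponentsWithStats(m)
for i in range(1,n):
    if st[i,4]<150: continue
    v,u=np.nonzero(L==i);W=px2w(d,np.c_[u,v],.007)[:,:2]*1000
    r=cv2.minAreaRect(W.astype(np.float32));print((ct[i]/k).round(),st[i,4],np.round(r[0],1),np.round(r[1],1),round(r[2],1),W.mean(0).round(1))
cc=P[(abs(P[...,0]-.74)<.06)&(abs(P[...,1])<.05)&(z>.02)&(z<.1)];print('cone',cc.min(0),cc.max(0))
E
```

```text
box [[699.9, 137.1], [702.5, 73.3], [573.4, 66.1], [570.7, 131.0]] [0.63661397 0.10187157 0.04      ] sides [0.06385023 0.12930527 0.06492717 0.12931834] 2.9122095275667927
hexhull [[655.0, 96.0], [654.0, 98.0], [646.0, 116.0], [641.0, 118.0], [629.0, 121.0], [624.0, 121.0], [621.0, 118.0], [619.0, 116.0], [617.0, 114.0], [608.0, 103.0], [609.0, 101.0], [614.0, 86.0], [617.0, 81.0], [629.0, 78.0], [633.0, 78.0], [639.0, 78.0], [645.0, 84.0], [652.0, 91.0], [654.0, 93.0]]
[512. 269.] 1869 [ 638.4 -156.4] [157.   94.2] 10.0 [ 637.5 -156.3]
[364. 240.] 278 [685.  105.7] [45.2 64.1] 0.4 [689.6 106.7]
[364. 264.] 227 [646.6 107.5] [49.5 43.3] 45.0 [646.5 107.6]
[366. 292.] 367 [600.8 102.8] [53.9 68.6] 2.3 [595.2 102.8]
[433. 306.] 552 [571. -16.] [46.7 91.6] 58.4 [570.7 -16. ]
[571. 360.] 783 [ 477.5 -256.4] [84.6 81.6] 90.0 [ 477.  -256.2]
[265. 367.] 509 [464.7 280.6] [65.9 73.6] 35.7 [464.5 280.7]
[427. 374.] 320 [452.7  -5.1] [52.  52.2] 44.8 [452.3  -5.3]
[345. 421.] 557 [370.8 139.3] [46.  90.4] 26.4 [370.2 139.4]
[424. 590.] 502 [88.5 -0. ] [ 33.5 138.5] 0.4 [85.2  0.8]
cone [ 0.73407558 -0.00423425  0.02297331] [0.78252434 0.04534852 0.06069832]
```

Request:
send_rows --rows '[[8.5,[0,0,-4],10],[8.5,[0,0,-4],10],[8.5,[0,0,0],6.5],[8.5,[0,0,0],0]]' --newtons 20

```text
t: 0.6
tool_pos: [0.279, 0.5592, 0.3112]
tool_rot: [-1.4, -2.812, 0.0]
contact_force: [0.5, 1.4, -0.1]
opening: 0.085
grip_force: 0.0
```

```bash
python3 - <<'E'
from h import *
d=load('top0')
f=lambda c,z:(px2w(d,np.array(c)/8+[200,140]-.44,z)*1000).round(1)[:,:2].tolist()
print(f([[245,210]],.165),f([[247,212]],.16), 'tin',f([[272,243]],.08),'hexc',f([[278,160],[333,195],[327,265],[262,308],[198,265]],.12))
P=cloud(d);m=(abs(P[...,0]-.632)<.03)&(abs(P[...,1]-.1)<.03)&(P[...,2]>.15);print(P[m].min(0),P[m].max(0),P[m].mean(0))
E
```

```text
[[632.9, 101.6]] [[633.0, 101.4]] tin [[633.9, 99.8]] hexc [[655.0, 95.0], [643.9, 77.7], [621.7, 79.5], [608.2, 99.8], [621.8, 120.0]]
[0.61897893 0.08787722 0.15158145] [0.64525547 0.1118639  0.17911367] [0.63139221 0.0999199  0.16560132]
```

Request:
send_rows --rows '[[8.5,[0,0,0],-10.6],[8.5,[0,0,0],-10.6],[8.5,[0,0,0],-10.6],[8.5,[0,0,0],-10.6],[8.5,[0,0,0],-10.6],[8.5,[0,0,0],0]]'

```text
t: 1.35
tool_pos: [0.2787, 0.5588, 0.3097]
tool_rot: [-0.002, -3.14, 0.003]
contact_force: [0.2, 0.1, 0.2]
opening: 0.0848
grip_force: 0.0
```

Request:
send_rows --rows '[[8.5,[-3.53,-4.58,0],0],[8.5,[-3.53,-4.58,0],0],[8.5,[-3.53,-4.58,0],0],[8.5,[-3.53,-4.58,0],0],[8.5,[-3.53,-4.58,0],0],[8.5,[-3.53,-4.58,0],0],[8.5,[-3.53,-4.58,0],0],[8.5,[-3.53,-4.58,0],0],[8.5,[-3.53,-4.58,0],0],[8.5,[-3.53,-4.6,0],0]]'

```text
t: 2.6
tool_pos: [0.6326, 0.0993, 0.3105]
tool_rot: [-0.004, -3.141, -0.0]
contact_force: [0.6, -0.3, 0.2]
opening: 0.0848
grip_force: 0.0
```

Request:
send_rows --rows '[[8.5,[0,0,0],0]]'

```text
t: 2.72
tool_pos: [0.6331, 0.0976, 0.3095]
tool_rot: [-0.012, -3.139, 0.001]
contact_force: [0.1, -0.2, -0.1]
opening: 0.085
grip_force: 0.0
```

```bash
python3 - <<'E'
from h import *
d=grab('wrist','w1');print(d['fx'],d['cx'],d['cy'],d['cam_to_world'].round(3).tolist())
print(ctrl.get_obs()['tool_pos'],ctrl.get_obs()['tool_rot'])
E
```

```text
297.3186396354542 257.35056653730067 197.22053500530802 [[0.008, 0.945, 0.326, 0.55], [1.0, -0.008, -0.002, 0.099], [0.0, 0.326, -0.946, 0.452], [0.0, 0.0, 0.0, 1.0]]
[0.63217147 0.09944257 0.30988252] [-7.57425408e-03 -3.13913575e+00 -3.30558278e-04]
```

View pics/w1.png

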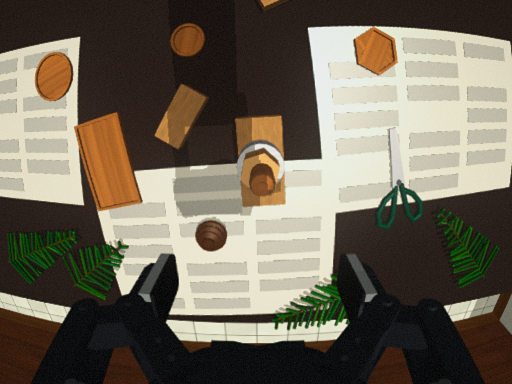

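The wrist view shows the pot centred at about (262,178), with the tin edges at columns 237–286. The fingers straddle the column well.

```bash
cat >> h.py <<'E'
def fe2w(d,uv,z):
    T=d['cam_to_world'];uv=np.atleast_2d(np.array(uv,float));a=(uv-[d['cx'],d['cy']])/d['fx'];r=np.linalg.norm(a,axis=1,keepdims=True)
    R=np.c_[a/np.maximum(r,1e-9)*np.sin(r),np.cos(r)]@T[:3,:3].T
    return T[:3,3]+R*((z-T[2,3])/R[:,2])[:,None]
def fecrop(d,tag,u0,u1,v0,v1,s):
    cv2.imwrite(f'pics/{tag}.png',cv2.resize(d['frame'][v0:v1,u0:u1,::-1],None,fx=s,fy=s,interpolation=cv2.INTER_CUBIC))
E
python3 - <<'E'
from h import *
d=load('w1');fecrop(d,'w1c',225,300,105,215,5)
print(fe2w(d,[[262,175],[262,180]],.17),fe2w(d,[[237,165],[286,165]],.08))
E
```

```text
[[0.62427827 0.10346993 0.17      ]
 [0.62937432 0.1034525  0.17      ]] [[0.63434035 0.07276649 0.08      ]
 [0.63477623 0.1356891  0.08      ]]
```

View pics/w1c.png

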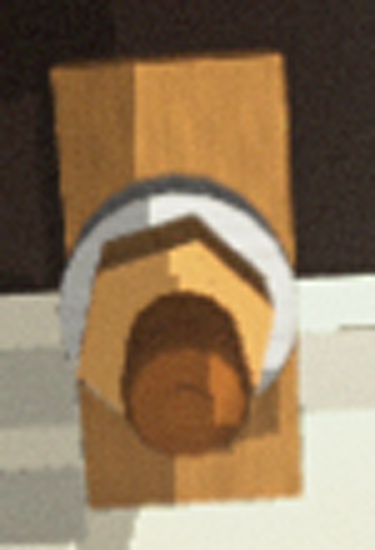

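Request:
send_rows --rows '[[8.5,[0,0.2,5],0],[6.0,[0,0,5],0],[6.0,[0,0,4],0],[6,[0,0,2.5],0],[6,[0,0,1.3],0],[6,[0,0,0],0]]'

```text
t: 3.52
tool_pos: [0.631, 0.1037, 0.1326]
tool_rot: [0.0, -3.14, -0.0]
contact_force: [-1.1, -0.2, 0.3]
opening: 0.0599
grip_force: 0.0
```

```bash
python3 - <<'E'
from h import *
d=grab('wrist','w2');fecrop(d,'w2c',157,357,120,320,3)
print(ctrl.get_obs()['tool_pos'],ctrl.get_obs()['opening'])
E
```

```text
[0.63197964 0.10357909 0.13400467] 0.060203382489732414
```

View pics/w2c.png

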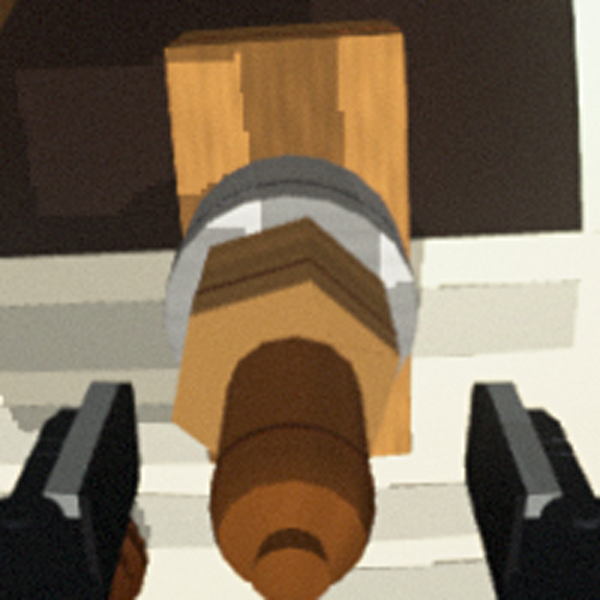

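The crop shows the pot (centre 294) between the pads (inner faces 137 and 465), about 1 mm off centre. That is close enough to grip.

Request:
send_rows --rows '[[2.0,[0,-0.1,0],0],[2.0,[0,0,0],0],[2.0,[0,0,0],0],[2.0,[0,0,0],0],[2.0,[0,0,0],0],[2.0,[0,0,0],0]]' --newtons 20

```text
t: 4.32
tool_pos: [0.6329, 0.102, 0.135]
tool_rot: [0.001, 3.139, 0.0]
contact_force: [-0.2, 0.5, 5.1]
opening: 0.026
grip_force: 22.1
```

Request:
send_rows --rows '[[2.0,[0,0,-1],0],[2.0,[0,0,-3],0],[2.0,[0,0,-4],0],[2.0,[0,0,0],0]]'

```text
t: 4.82
tool_pos: [0.634, 0.102, 0.2182]
tool_rot: [0.0, 3.134, 0.0]
contact_force: [0.4, -0.4, 0.4]
opening: 0.026
grip_force: 21.5
```

```bash
python3 - <<'E'
from h import *
d=grab('wrist','w3');s=grab('scene','s3')
a=cv2.resize(d['frame'][100:340,137:377],(480,480));b=cv2.resize(s['frame'][90:250,230:390],(480,480))[:, :320]
cv2.imwrite('pics/w3c.png',np.hstack([a,b])[:,:,::-1])
E
```

```text
(no output)
```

View pics/w3c.png

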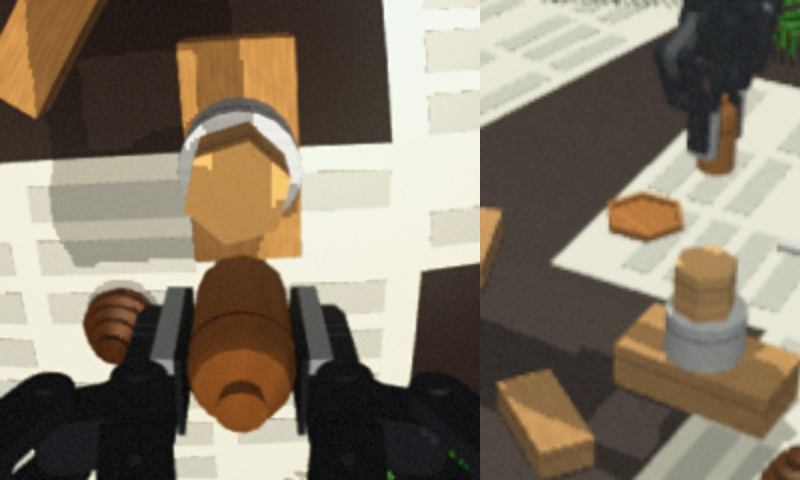

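Pot held upright and clear of the hexagonal box at crop (240,190). Carrying it to its holder.

Request:
send_rows --rows '[[2.0,[4.5,-2.7,0],0],[2.0,[4.5,-2.7,0],0],[2.0,[4.5,-2.7,0],0],[2.0,[4.5,-2.6,0],0],[2.0,[0,0,4],0],[2.0,[0,0,5],0],[2.0,[0,0,5],0],[2.0,[0,0,2.5],0],[2.0,[0,0,0],0],[2.0,[0,0,0],0]]'

```text
t: 6.18
tool_pos: [0.4521, -0.0051, 0.0487]
tool_rot: [0.0, 3.141, -0.0]
contact_force: [0.5, 0.7, 0.2]
opening: 0.0261
grip_force: 21.5
```

```bash
python3 - <<'E'
from h import *
d=grab('wrist','w4');t=grab('top','t4')
a=cv2.resize(d['frame'][140:380,137:377],(480,480));b=cv2.resize(t['frame'][210:270,250:310],(320,320),interpolation=cv2.INTER_CUBIC);b=np.vstack([b,np.zeros((160,320,3),np.uint8)])
cv2.imwrite('pics/w4c.png',np.hstack([a,b])[:,:,::-1])
o=ctrl.get_obs();print(o['tool_pos'],o['opening'])
E
```

```text
[ 0.45302503 -0.00520494  0.04982683] 0.026293892636934674
```

View pics/w4c.png

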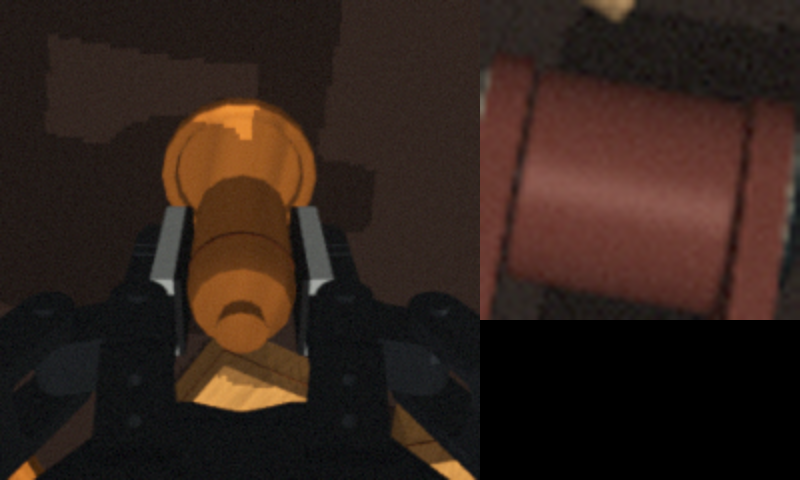

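```bash
python3 - <<'E'
from h import *
d=load('w4');print(fe2w(d,[[256.5,190],[218,224],[295,224]],.009).round(4),d['cam_to_world'][:3,3])
E
```

```text
[[ 0.4271 -0.0044  0.009 ]
 [ 0.4511 -0.0304  0.009 ]
 [ 0.4512  0.0216  0.009 ]] [ 0.36875812 -0.00397291  0.1911322 ]
```

The near view agrees, with the holder centred at (0.453, -0.0045). Lowering.

Request:
send_rows --rows '[[2.0,[0,0,1.5],0],[2.0,[0,0,0.8],0],[2.0,[0,0,0.4],0],[2.0,[0,0,0.2],0],[2.0,[0,0,0],0],[2.0,[0,0,0],0]]'

```text
t: 7.02
tool_pos: [0.4521, -0.0051, 0.0195]
tool_rot: [0.0, 3.141, -0.0]
contact_force: [-0.1, 0.1, -0.0]
opening: 0.0262
grip_force: 21.5
```

Request:
send_rows --rows '[[2.0,[0,0,0.1],0],[2.0,[0,0,0.1],0],[2.0,[0,0,0],0]]'

```text
t: 7.4
tool_pos: [0.4524, -0.0051, 0.019]
tool_rot: [-0.0, -3.141, 0.0]
contact_force: [-5.1, 0.7, 11.9]
opening: 0.0264
grip_force: 22.6
```

Request:
send_rows --rows '[[2.0,[0,0,-0.1],0],[3.5,[0,0,0],0],[5.5,[0,0,0],0],[7.0,[0,0,0],0],[7.0,[0,0,-2],0],[7.0,[0,0,-5],0],[7.0,[0,0,-6],0],[7.0,[0,0,-6],0],[7.0,[0,0,-6],0],[7.0,[0,0,0],0]]'

```text
t: 8.65
tool_pos: [0.4546, -0.0055, 0.2751]
tool_rot: [0.0, 3.13, -0.003]
contact_force: [1.4, -0.0, -0.6]
opening: 0.0699
grip_force: 0.0
```

Request:
send_rows --rows '[[8,[-4.5,2.65,0],0],[8.0,[-4.5,2.65,0],0],[8.0,[-4.5,2.65,0],0],[8.0,[-4.5,2.65,0],0],[8.0,[0,0,0],0],[8.0,[0,0,0],0]]'

```text
t: 9.4
tool_pos: [0.6312, 0.1008, 0.2667]
tool_rot: [-0.0, -3.139, 0.001]
contact_force: [-0.2, -0.2, -0.2]
opening: 0.0795
grip_force: 0.0
```

```bash
python3 - <<'E'
from h import *
d=grab('wrist','w5');t=grab('top','t5')
a=cv2.resize(d['frame'][0:240,137:377],(480,480));
print(ctrl.get_obs()['tool_pos'],ctrl.get_obs()['contact_force'])
b=cv2.resize(d['frame'][100:220,207:307],(320,384),interpolation=cv2.INTER_CUBIC);b=np.vstack([b,np.zeros((96,320,3),np.uint8)])
cv2.imwrite('pics/w5c.png',np.hstack([a,b])[:,:,::-1])
E
```

```text
[0.63107453 0.10040805 0.26815229] [-0.15751076 -0.22686369 -0.06587093]
```

View pics/w5c.png

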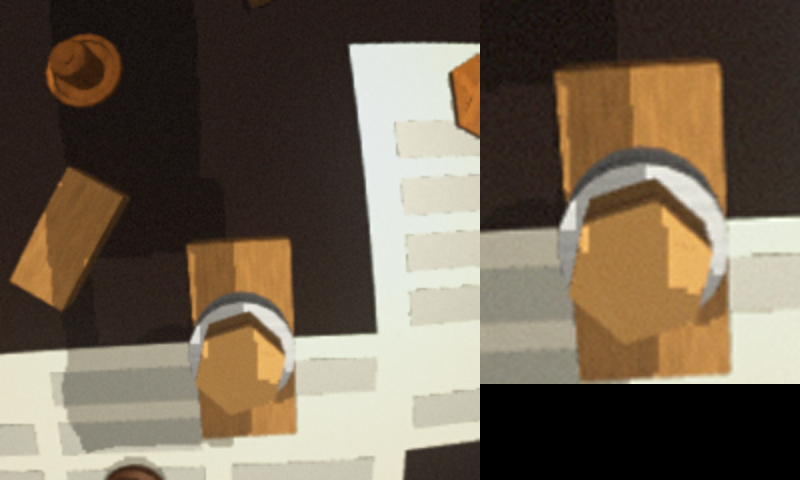

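The pot stands upright in its holder at (85,68). In the enlarged view the hex top's corners are about (655,200), (713,247), (697,316), (627,343), (570,292), (583,222).

```bash
python3 - <<'E'
from h import *
d=load('w5');c=np.array([[655,200],[713,247],[697,316],[627,343],[570,292],[583,222]])
W=fe2w(d,np.c_[(c[:,0]-480)/3.2+207-.3,c[:,1]/3.2+100-.3],.12)[:,:2]*1000
m=W.mean(0);print(W.round(1).tolist(),m,np.linalg.norm(W-m,axis=1).round(1),(np.degrees(np.arctan2(W[:,1]-m[1],W[:,0]-m[0]))%60).round(1))
t=load('t5');P=cloud(t);S=(abs(P[...,0]-.632)<.05)&(abs(P[...,1]-.1)<.05)&(P[...,2]>.112)
Q=(P[S][:,:2]*1000).astype(np.float32);print(Q.mean(0),(Q.max(0)+Q.min(0))/2)
H=cv2.convexHull(Q)[:,0]
best=min((max(np.ptp(Q@[np.cos(b),np.sin(b)]) for b in np.radians([a,a+60,a+120])),a) for a in range(60));print(best)
p=P[(abs(P[...,0]-.4525)<.03)&(abs(P[...,1]+.005)<.03)&(P[...,2]>.03)];print('pot',p.mean(0),p.max(0)) if len(p) else 0
E
```

```text
[[611.0, 106.1], [626.1, 124.5], [649.2, 119.8], [658.4, 97.2], [641.0, 79.0], [618.0, 83.6]] [633.95505861 101.71866789] [23.4 24.1 23.6 24.9 23.7 24.1] [49.1 49.  50.  49.5 47.2 48.6]
[621.0566   100.928246] [626.48315 100.00238]
(np.float64(124.01906070730945), 33)
pot [ 0.45278006 -0.00549215  0.05019965] [0.46454497 0.00747766 0.06233626]
```

Request:
send_rows --rows '[[8,[-0.2,0.05,3],10.5],[8.0,[0,0,5],0.5],[7.0,[0,0,4],0],[7.0,[0,0,3],0],[7.0,[0,0,2],0],[7.0,[0,0,0.3],0],[7.0,[0,0,0],0]]'

```text
t: 10.38
tool_pos: [0.6346, 0.1013, 0.0968]
tool_rot: [0.302, 3.125, 0.0]
contact_force: [-0.4, 0.3, 0.3]
opening: 0.0703
grip_force: 0.0
```

```bash
python3 - <<'E'
from h import *
d=grab('wrist','w6');fecrop(d,'w6c',157,357,120,320,2.5)
print(ctrl.get_obs()['tool_pos'],ctrl.get_obs()['opening'])
E
```

```text
[0.63499291 0.10137992 0.09724625] 0.06998981550582116
```

View pics/w6c.png

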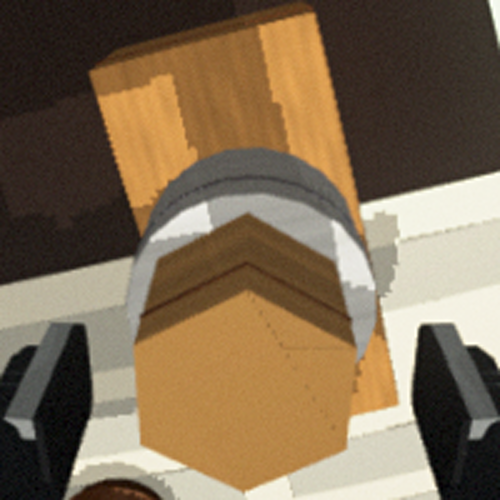

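The hex flats (columns 140 and 352) are parallel to the pads (92, 412), about 1 mm off centre.

Request:
send_rows --rows '[[7,[0,-0.1,0.2],0],[3.5,[0,0,0],0],[3.5,[0,0,0],0],[3.5,[0,0,0],0],[3.5,[0,0,0],0],[3.5,[0,0,0],0]]' --newtons 25

```text
t: 11.18
tool_pos: [0.6341, 0.1005, 0.0939]
tool_rot: [0.301, 3.126, 0.0]
contact_force: [0.5, 0.1, 3.6]
opening: 0.0415
grip_force: 26.7
```

Request:
send_rows --rows '[[3.5,[0,0,-1],0],[3.5,[0,0,-3],0],[3.5,[0,0,-4],0],[3.5,[0,0,-4],0],[3.5,[0,0,0],0]]'

```text
t: 11.8
tool_pos: [0.6359, 0.1006, 0.2184]
tool_rot: [0.301, 3.119, 0.002]
contact_force: [-0.2, -0.8, -0.5]
opening: 0.0417
grip_force: 26.3
```

Request:
send_rows --rows '[[3.5,[0,0,0],-10.5],[3.5,[0,0,0],-0.5],[3.5,[3.4,3.6,0],0],[3.5,[3.4,3.6,0],0],[3.5,[3.4,3.6,0],0],[3.5,[3.4,3.6,0],0],[3.5,[3.4,3.6,0],0],[3.5,[0,0,5],0],[3.5,[0,0,5],0],[3.5,[0,0,0],0]]'

```text
t: 13.05
tool_pos: [0.4595, 0.2788, 0.1075]
tool_rot: [-0.003, -3.131, 0.007]
contact_force: [0.4, -0.2, -0.4]
opening: 0.0415
grip_force: 26.2
```

Request:
send_rows --rows '[[3.5,[0,0,4],0],[3.5,[0,0,2],0],[3.5,[0,0,0],0],[3.5,[0,0,0],0]]'

```text
t: 13.55
tool_pos: [0.465, 0.281, 0.0552]
tool_rot: [0.001, 3.139, 0.002]
contact_force: [0.3, 0.5, -0.3]
opening: 0.0414
grip_force: 26.3
```

```bash
python3 - <<'E'
from h import *
d=grab('wrist','w7');fecrop(d,'w7c',157,357,140,340,3)
print(ctrl.get_obs()['tool_pos'],ctrl.get_obs()['tool_rot'])
E
```

```text
[0.46515519 0.28104465 0.0553161 ] [9.85333000e-04 3.13862580e+00 1.95542433e-03]
```

View pics/w7c.png

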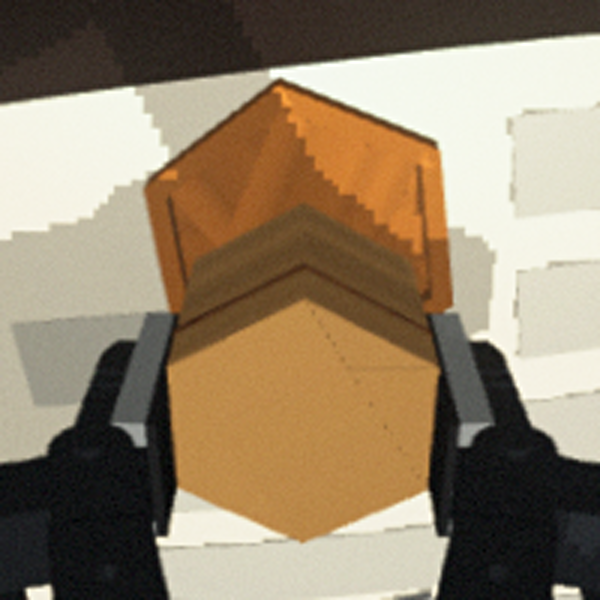

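```bash
python3 - <<'E'
from h import *
d=load('w7');c=np.array([[278,80],[437,142],[147,185]])/3+[157,140]-.3
W=fe2w(d,c,.009)[:,:2]*1000;print(W,W[1]+W[2]-W[0],np.linalg.norm(W[0]-W[1]),np.linalg.norm(W[0]-W[2]))
E
```

```text
[[425.97191904 277.10334409]
 [440.07015743 312.3737644 ]
 [450.14432886 247.08863615]] [464.24256725 282.35905646] 37.98371854611291 38.53813810802406
```

Holder centre (0.4643, 0.2824), tool within about 1.5 mm. Lowering.

Request:
send_rows --rows '[[3.5,[0,0.1,1.5],0],[3.5,[0,0,1.2],0],[3.5,[0,0,0.5],0],[3.5,[0,0,0.3],0],[3.5,[0,0,0.1],0],[3.5,[0,0,0.1],0],[3.5,[0,0,0],0]]'

```text
t: 14.48
tool_pos: [0.4635, 0.2814, 0.0179]
tool_rot: [-0.0, -3.14, 0.002]
contact_force: [-6.4, -2.4, 11.1]
opening: 0.0414
grip_force: 27.6
```

Request:
send_rows --rows '[[3.5,[0,0,-0.1],0],[5.5,[0,0,0],0],[7,[0,0,0],0],[7.5,[0,0,0],0],[7.5,[0,0,-2],0],[7.5,[0,0,-5],0],[7.5,[0,0,-6],0],[7.5,[0,0,-6],0],[7.5,[0,0,0],0]]'

```text
t: 15.6
tool_pos: [0.4671, 0.283, 0.2146]
tool_rot: [0.0, 3.13, 0.008]
contact_force: [-0.7, 0.1, 0.2]
opening: 0.0748
grip_force: 0.0
```

Request:
send_rows --rows '[[8.5,[-3.4,-3.6,0],0],[8.5,[-3.4,-3.6,0],0],[8.5,[-3.4,-3.6,0],0],[8.5,[-3.4,-3.6,0],0],[8.5,[-3.4,-3.6,0],0],[8.5,[0,0,0],0],[8.5,[0,0,0],0]]'

```text
t: 16.48
tool_pos: [0.6329, 0.1017, 0.2059]
tool_rot: [-0.001, -3.139, -0.001]
contact_force: [-0.3, 0.3, -0.1]
opening: 0.085
grip_force: 0.0
```

```bash
python3 - <<'E'
from h import *
d=grab('wrist','w8');t=grab('top','t8');print(ctrl.get_obs()['tool_pos'])
P=cloud(t);z=P[...,2]
p=P[(abs(P[...,0]-.465)<.03)&(abs(P[...,1]-.281)<.03)&(z>.03)];print('hex',np.median(p,0),p.min(0),p.max(0)) if len(p) else 0
a=cv2.resize(d['frame'][0:240,137:457],(640,480));cv2.imwrite('pics/w8c.png',a[:,:,::-1])
E
```

```text
[0.63276477 0.10242302 0.20659654]
hex [0.46163833 0.27937618 0.0428541 ] [0.44016598 0.25950051 0.03016706] [0.48549994 0.30167484 0.04808961]
```

View pics/w8c.png

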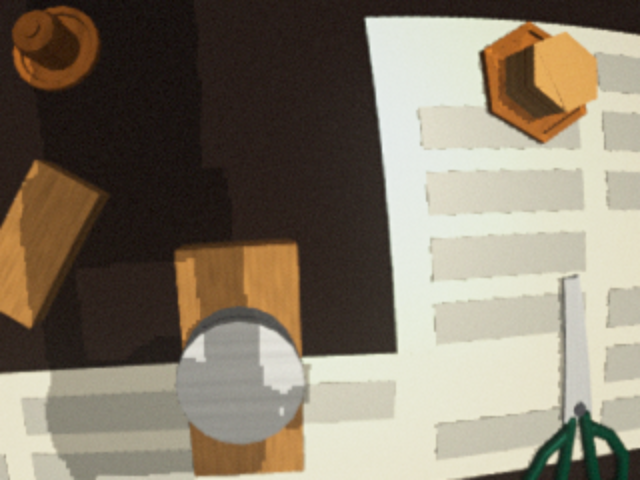

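The hex box sits flat in its holder at (555,75), and the tin is centred at (240,383) under the tool. Checking how far back the fingertips stand when open.

```bash
python3 - <<'E'
from h import *
d=load('w6');T=np.linalg.inv(d['cam_to_world'])
for z in(.09,.095,.1,.105,.11):
    W=fe2w(d,[[193.8,250],[321.8,250]],z);print(z,np.linalg.norm(W[0]-W[1]).round(4),W.mean(0))
d=load('w8');print(fe2w(d,[[257,191.5],[225,191.5],[289,191.5]],.08))
E
```

```text
0.09 0.0745 [0.63567512 0.10283179 0.09      ]
0.095 0.072 [0.63288698 0.10335774 0.095     ]
0.1 0.0695 [0.63009884 0.10388369 0.1       ]
0.105 0.067 [0.62731071 0.10440963 0.105     ]
0.11 0.0645 [0.62452257 0.10493558 0.11      ]
[[0.63666251 0.10270319 0.08      ]
 [0.63659427 0.0722234  0.08      ]
 [0.63668651 0.13318585 0.08      ]]
```

Request:
send_rows --rows '[[8.5,[-0.2,0,4],0],[8.5,[0,0,5],0],[8.5,[0,0,4],0],[8.5,[0,0,2],0],[8.5,[0,0,0.8],0],[8.5,[0,0,0],0],[8.5,[0,0,0],0]]' --newtons 35

```text
t: 17.45
tool_pos: [0.6372, 0.1016, 0.0515]
tool_rot: [0.0, 3.138, 0.0]
contact_force: [-0.5, 0.3, 0.2]
opening: 0.0852
grip_force: 0.0
```

Request:
send_rows --rows '[[5.5,[0,0,0],0],[5.5,[0,0,0],0],[5.5,[0,0,0],0],[5.5,[0,0,0],0]]'

```text
t: 17.95
tool_pos: [0.6368, 0.1013, 0.0509]
tool_rot: [0.001, 3.139, -0.0]
contact_force: [-0.2, -1.2, 6.3]
opening: 0.0607
grip_force: 39.0
```

Request:
send_rows --rows '[[5.5,[0,0,-1],0],[5.5,[0,0,-3],0],[5.5,[0,0,-5],0],[5.5,[0,0,0],0],[5.5,[0,0,0],0]]'

```text
t: 18.58
tool_pos: [0.635, 0.1015, 0.1384]
tool_rot: [-0.0, -3.14, 0.0]
contact_force: [0.2, -0.7, -3.7]
opening: 0.0614
grip_force: 38.8
```

```bash
python3 - <<'E'
from h import *
d=grab('wrist','w9');s=grab('scene','s9')
a=cv2.resize(d['frame'][100:340,137:377],(480,480));b=cv2.resize(s['frame'][90:250,230:390],(480,480))[:, :320]
cv2.imwrite('pics/w9c.png',np.hstack([a,b])[:,:,::-1])
E
```

```text
(no output)
```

View pics/w9c.png

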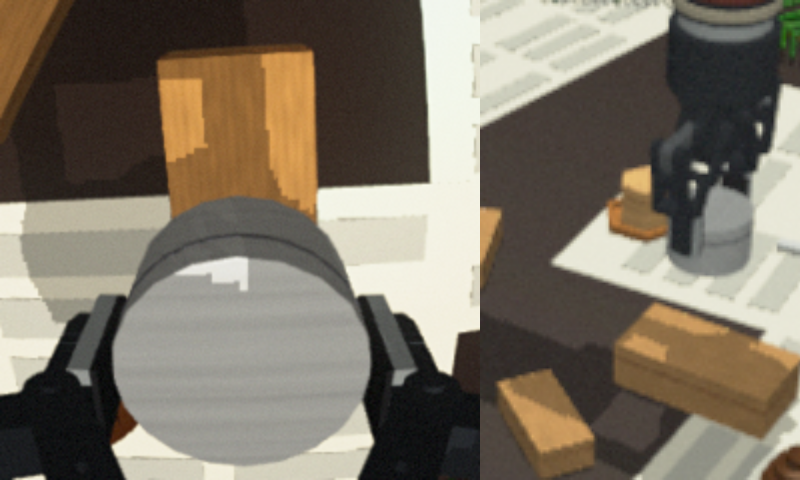

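Request:
send_rows --rows '[[5.5,[1,-2.5,-1],0],[5.5,[2.1,-4.8,0],0],[5.5,[2.1,-4.8,0],0],[5.5,[2.1,-4.8,0],0],[5.5,[2.1,-4.8,0],0],[5.5,[2.1,-4.8,0],0],[5.5,[2.1,-4.8,0],0],[5.5,[2.1,-4.5,0],0],[5.5,[0,0,4],0],[5.5,[0,0,0],0]]'

```text
t: 19.92
tool_pos: [0.4749, -0.2545, 0.1039]
tool_rot: [-0.002, -3.133, -0.011]
contact_force: [-0.5, -0.1, -2.1]
opening: 0.0607
grip_force: 39.1
```

Request:
send_rows --rows '[[5.5,[0,0,4],0],[5.5,[0,0,1],0],[5.5,[0,0,0],0]]'

```text
t: 20.3
tool_pos: [0.4784, -0.2557, 0.059]
tool_rot: [0.001, -3.14, -0.002]
contact_force: [0.8, -1.2, -1.5]
opening: 0.061
grip_force: 39.3
```

```bash
python3 - <<'E'
from h import *
d=grab('wrist','w10');fecrop(d,'w10c',157,357,140,340,3)
print(ctrl.get_obs()['tool_pos'],ctrl.get_obs()['tool_rot'])
E
```

```text
[ 0.47915008 -0.25638639  0.0601558 ] [-7.72932266e-04  3.14114508e+00 -5.63786969e-04]
```

View pics/w10c.png

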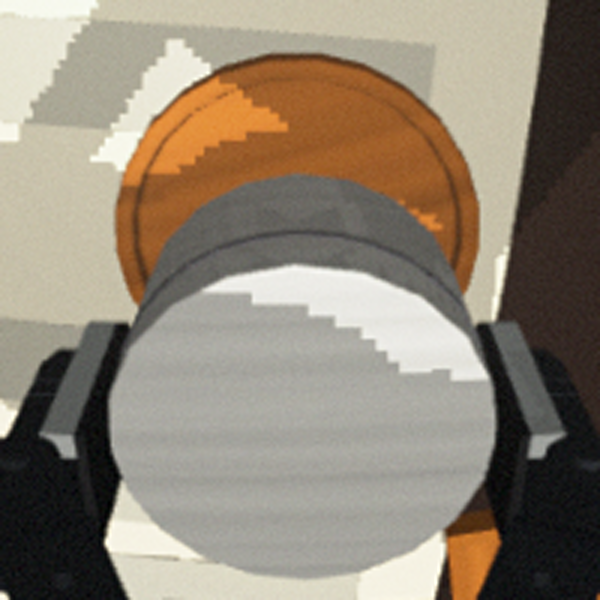

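The holder's outer rim spans columns 116–478, with its near edge at (297,56). The tin is centred at about 302.

```bash
python3 - <<'E'
from h import *
d=load('w10');c=np.array([[297,56],[116,220],[478,222],[157,117],[437,115]])/3+[157,140]-.3
W=fe2w(d,c,.008)[:,:2]*1000;print(W.round(1).tolist())
from scipy.optimize import least_squares
r=least_squares(lambda p:np.hypot(*(W-p).T)-44,[478,-256]);print(r.x,r.fun)
E
```

```text
[[434.9, -255.5], [474.1, -298.6], [474.6, -212.6], [448.8, -287.3], [448.4, -223.8]]
[ 479.08318126 -255.54253984] [ 0.14516432 -0.65685877 -0.83454078 -0.11137102  0.1349125 ]
```

Centred within 1 mm. Lowering from 0.060 to 0.015.

Request:
send_rows --rows '[[5.5,[0,0,2],0],[5.5,[0,0,1.5],0],[5.5,[0,0,0.6],0],[5.5,[0,0,0.3],0],[5.5,[0,0,0.1],0],[5.5,[0,0,0],0],[5.5,[0,0,0],0]]'

```text
t: 21.22
tool_pos: [0.4789, -0.2567, 0.0149]
tool_rot: [0.0, 3.141, -0.001]
contact_force: [-2.5, 1.2, 2.6]
opening: 0.0611
grip_force: 39.8
```

Request:
send_rows --rows '[[5.5,[0,0,0.1],0],[5.5,[0,0,0],0],[7.0,[0,0,0],0],[8.5,[0,0,0],0],[8.5,[0,0,0],0],[8.5,[0,0,-2],0],[8.5,[0,0,-5],0],[8.5,[0,0,-6],0],[8.5,[0,0,-3],0],[8.5,[0,0,0],0]]'

```text
t: 22.48
tool_pos: [0.4804, -0.2578, 0.1769]
tool_rot: [0.0, 3.136, -0.007]
contact_force: [0.7, 0.0, -0.6]
opening: 0.0848
grip_force: 0.0
```

Request:
send_rows --rows '[[8.5,[-2.2,5.1,0],0],[8.5,[-2.2,5.1,0],0],[8.5,[-2.2,5.1,0],0],[8.5,[-2.2,5.1,0],0],[8.5,[-2.2,5.1,0],0],[8.5,[-2.2,5.1,0],0],[8.5,[-2.5,5.1,0],-3],[8.5,[0,0,0],0],[8.5,[0,0,0],0]]'

```text
t: 23.6
tool_pos: [0.6347, 0.1003, 0.171]
tool_rot: [0.082, -3.137, 0.001]
contact_force: [-0.6, 0.2, 0.7]
opening: 0.0848
grip_force: 0.0
```

```bash
python3 - <<'E'
from h import *
d=grab('wrist','w11');t=grab('top','t11');o=ctrl.get_obs();print(o['tool_pos'],o['tool_rot'])
a=cv2.resize(d['frame'][80:280,157:357],(500,500));b=cv2.resize(d['frame'][0:200,0:120],(300,500));cv2.imwrite('pics/w11c.png',np.hstack([a,b])[:,:,::-1])
P=cloud(t);z=P[...,2]
p=P[(abs(P[...,0]-.478)<.035)&(abs(P[...,1]+.256)<.035)&(z>.03)];print('tin',np.median(p,0),p.min(0),p.max(0))
E
```

```text
[0.63492896 0.09941183 0.17203734] [ 7.95579023e-02 -3.13868396e+00  4.24892745e-04]
tin [ 0.47524149 -0.25594071  0.04291418] [ 0.44621606 -0.28700723  0.03037607] [ 0.50701231 -0.22624202  0.05136618]
```

View pics/w11c.png

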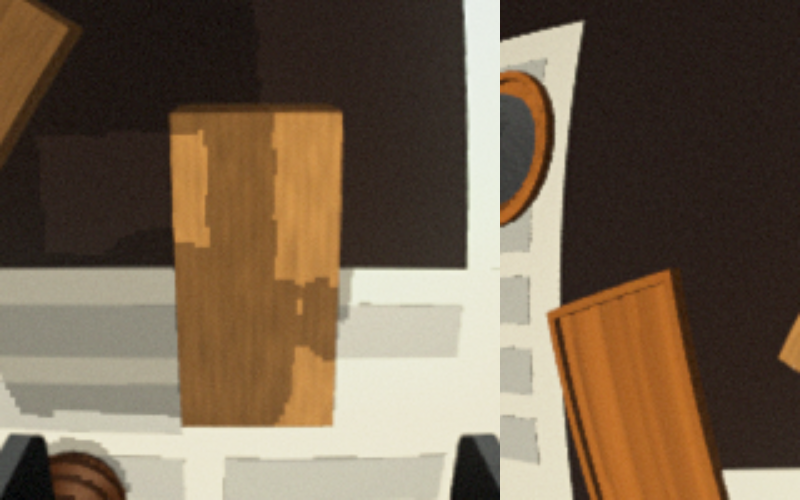

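The tin stands in its holder. The box's top corners are at (170,112), (343,112), (333,426), (182,426), symmetric about the tool.

```bash
python3 - <<'E'
from h import *
d=load('w11');c=np.array([[170,112],[343,112],[333,426],[182,426]])/2.5+[157,80]-.3
B=fe2w(d,c,.04)*1000;print(B[:,:2].round(1).tolist(),B.mean(0),np.linalg.norm(B-np.roll(B,-1,0),axis=1),np.degrees(np.arctan2(*(B[3]-B[0]+B[2]-B[1])[[1,0]])))
E
```

```text
[[576.8, 68.5], [573.5, 132.0], [702.8, 139.4], [706.0, 75.9]] [639.76527794 103.97686232  40.        ] [ 63.58118189 129.55023194  63.56238016 129.39092384] 3.2735844709840873
```

Request:
send_rows --rows '[[8.5,[-0.3,0.3,5],0],[8.5,[0,0,5],0],[8.5,[0,0,4],0],[8.5,[0,0,1.7],0],[8.5,[0,0,0.5],0],[8.5,[0,0,0],0],[8.5,[0,0,0],0]]' --newtons 50

```text
t: 24.58
tool_pos: [0.6402, 0.1036, 0.0136]
tool_rot: [-0.082, 3.137, 0.0]
contact_force: [-0.3, -0.1, -0.4]
opening: 0.0848
grip_force: 0.0
```

Request:
send_rows --rows '[[5.5,[0,0,0],0],[5.5,[0,0,0],0],[5.5,[0,0,0],0],[5.5,[0,0,0],0],[5.5,[0,0,0],0]]'

```text
t: 25.2
tool_pos: [0.6397, 0.1036, 0.013]
tool_rot: [-0.082, 3.138, -0.001]
contact_force: [-1.2, -1.0, 5.8]
opening: 0.0629
grip_force: 58.5
```

Request:
send_rows --rows '[[5.5,[0,0,-1],0],[5.5,[0,0,-3],0],[5.5,[0,0,-5],0],[5.5,[0,0,-3],0],[5.5,[0,0,0],0],[5.5,[0,0,0],0]]'

```text
t: 25.95
tool_pos: [0.6369, 0.1036, 0.1288]
tool_rot: [0.082, -3.137, 0.0]
contact_force: [-1.4, 0.4, -4.4]
opening: 0.0627
grip_force: 57.6
```

Request:
send_rows --rows '[[5.5,[0,0,0],-7],[5.5,[0.5,-2.6,0],0],[5.5,[0.8,-4.5,0],0],[5.5,[0.8,-4.6,0],0],[5.5,[0.8,-4.6,0],0],[5.5,[0.8,-4.6,0],0],[5.5,[0.8,-4.7,0],0],[5.5,[0,0,3],0],[5.5,[0,0,3],0],[5.5,[0,0,0],0]]'

```text
t: 27.2
tool_pos: [0.634, -0.1549, 0.0645]
tool_rot: [0.272, -3.119, -0.008]
contact_force: [0.2, -0.1, -4.1]
opening: 0.0629
grip_force: 57.4
```

Request:
send_rows --rows '[[5.5,[0,0,0],0],[5.5,[0,0,0],0]]'

```text
t: 27.45
tool_pos: [0.6396, -0.1565, 0.0729]
tool_rot: [-0.274, 3.127, -0.002]
contact_force: [0.3, -0.1, -3.2]
opening: 0.0629
grip_force: 57.5
```

```bash
python3 - <<'E'
from h import *
d=grab('wrist','w12');fecrop(d,'w12c',137,377,120,360,2.5)
print(ctrl.get_obs()['tool_pos'],ctrl.get_obs()['tool_rot'])
E
```

```text
[ 0.63969802 -0.15648683  0.07304979] [-2.73665225e-01  3.12710123e+00 -1.86367780e-03]
```

View pics/w12c.png

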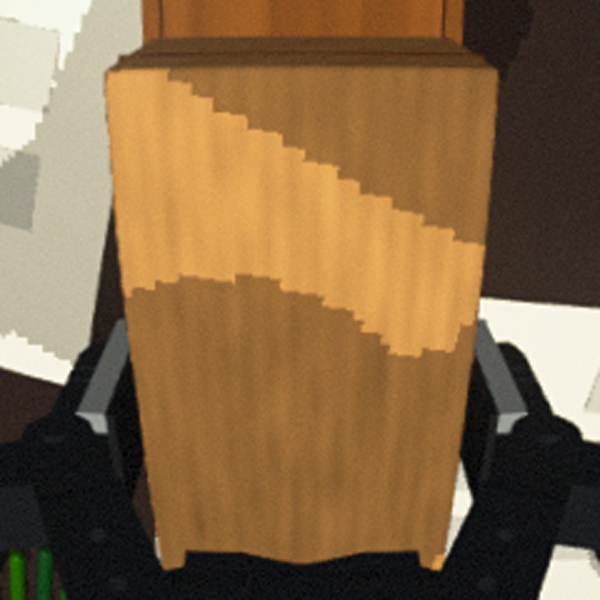

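The box is laterally centred over the holder (sides at columns 143 and 463, box centre at 302). Checking the near edge for the long direction.

```bash
python3 - <<'E'
from h import *
d=load('w12');hsv=cv2.cvtColor(d['frame'],cv2.COLOR_RGB2HSV);o=ctrl.get_obs()
m=(hsv[...,0]<20)&(hsv[...,1]>120)&(hsv[...,2]>80)
p=[]
for u in(225,240,257,275,290):
    v=np.nonzero(m[:135,u])[0].min();p.append((u,v))
W=fe2w(d,p,.009)[:,:2];print(p,W.round(4).tolist())
a=np.radians(10);ex=np.array([np.cos(a),np.sin(a)])
print('edge along-axis rel tool (expect -78mm):',((W-o['tool_pos'][:2])@ex*1000).round(1), 'yaw of edge',np.degrees(np.arctan2(*(W[-1]-W[0])[::-1]))-90)
q=np.array([[143,20],[463,20]])/2.5+[137,120];S=fe2w(d,q,.009)[:,:2]; print('sides',((S-o['tool_pos'][:2])@np.array([-ex[1],ex[0]])*1000).round(1))
b=np.array([[107,70],[497,70]])/2.5+[137,120];S=fe2w(d,b,.10)[:,:2];print('box end',((S-o['tool_pos'][:2])@ex*1000).round(1))
E
```

```text
[(225, np.int64(109)), (240, np.int64(109)), (257, np.int64(109)), (275, np.int64(109)), (290, np.int64(109))] [[0.569, -0.1905], [0.5674, -0.1803], [0.5654, -0.1688], [0.5632, -0.1567], [0.5613, -0.1466]]
edge along-axis rel tool (expect -78mm): [-75.5 -75.4 -75.3 -75.4 -75.5] yaw of edge 9.981041415794877
sides [-43.3  46.5]
box end [-64.1 -64.1]
```

Small correction, then lower.

Request:
send_rows --rows '[[5.5,[-0.15,0.1,1.5],0],[5.5,[0,0,2],0],[5.5,[0,0,1.2],0],[5.5,[0,0,0.5],0],[5.5,[0,0,0.3],0],[5.5,[0,0,0.1],0],[5.5,[0,0,0],0],[5.5,[0,0,0],0]]'

```text
t: 28.5
tool_pos: [0.6404, -0.1552, 0.017]
tool_rot: [-0.273, 3.129, -0.0]
contact_force: [-3.9, 1.4, 5.5]
opening: 0.0629
grip_force: 58.4
```

Contact with the floor. Releasing and withdrawing.

Request:
send_rows --rows '[[5.5,[0,0,0.05],0],[7.0,[0,0,0],0],[8.5,[0,0,0],0],[8.5,[0,0,0],0],[8.5,[0,0,-2],0],[8.5,[0,0,-5],0],[8.5,[0,0,-6],0],[8.5,[0,0,-6],0],[8.5,[0,0,-5],0],[8.5,[0,0,0],0]]' --newtons 20

```text
t: 29.75
tool_pos: [0.6427, -0.156, 0.264]
tool_rot: [-0.272, 3.117, -0.009]
contact_force: [-0.6, 0.7, 0.5]
opening: 0.0849
grip_force: 0.0
```

Request:
send_rows --rows '[[8.5,[3,5,0],0],[8.5,[3,5,0],0],[8.5,[3,5,0],0],[8.5,[3,5,0],0],[8.5,[0,5,0],0],[8.5,[0,5,0],0],[8.5,[0,0,0],0],[8.5,[0,0,0],0]]'

```text
t: 30.75
tool_pos: [0.4695, 0.1193, 0.2546]
tool_rot: [0.274, -3.129, 0.001]
contact_force: [-0.7, 0.6, 0.2]
opening: 0.0851
grip_force: 0.0
```

```bash
python3 - <<'E'
from h import *
t=grab('top','t12');s=grab('scene','s12');P=cloud(t);z=P[...,2]
for n,x,y,r in(('pot',.4525,-.005,.03),('hex',.465,.281,.03),('tin',.478,-.256,.035),('box',.638,-.156,.075)):
    p=P[(abs(P[...,0]-x)<r)&(abs(P[...,1]-y)<min(r,.05))&(z>.02)]
    if len(p):print(n,np.median(p,0).round(4),np.percentile(p[:,2],[25,75,100]).round(4))
a=cv2.resize(s['frame'],(800,600));cv2.imwrite('pics/s12b.png',a[:,:,::-1])
E
```

```text
pot [ 0.452  -0.0055  0.0496] [0.0465 0.0531 0.0635]
tin [ 0.4752 -0.255   0.0428] [0.0412 0.0445 0.0479]
box [ 0.6374 -0.1544  0.0428] [0.0414 0.0444 0.0495]
```

View pics/s12b.png

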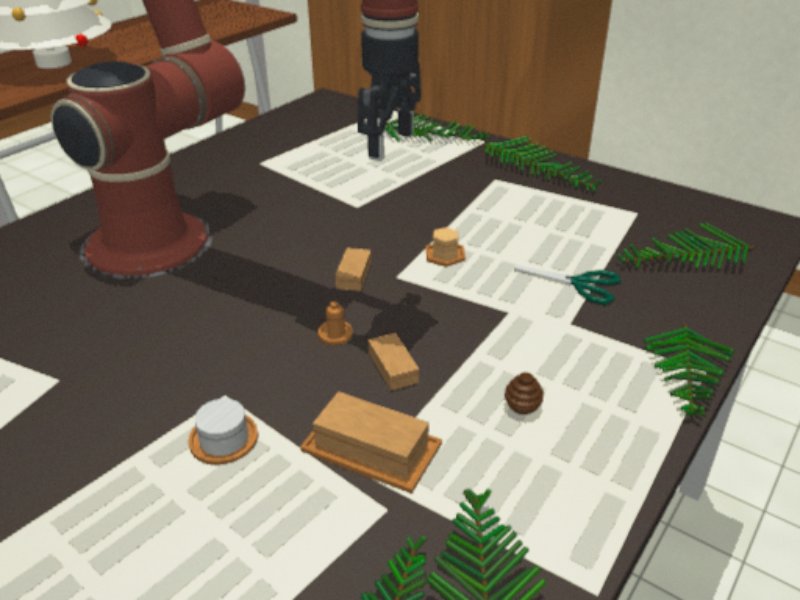

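All four containers stand flat in their own holders: hex (446,245), pot (336,325), tin (222,430), box (370,440). The cone (524,393) and scissors (570,280) have not moved, and the arm is clear.

```bash
python3 -c "
from station import ctrl
print(ctrl.finish_job())"
```

```text
the job is handed in; nothing more can be done
None
```

The stack was taken apart from the top down and all four containers now stand upright and flat in their own holders; the pine cone and scissors were left where they were, and the job was handed in at about 31 s of the 120 s allowed.

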